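# Sort the welded samples into their transport trays

## Robot

A 7-joint arm with a two-finger parallel gripper is mounted at the origin on the work surface. World frame = base frame: x ahead of the robot, y to its left, z up, the work surface at z = 0. Lengths are in m, angles in rad, forces in N, time in s.
With the tool pointing down it reaches from about 0.4 to 0.9 m from the base axis. Payload 5.5 kg.
Tool frame: the origin (TCP) lies midway between the tips of the shut fingers; the grasp point (between the pads) lies 19 mm behind it; z points along the fingers, y is the line along which they close (so a half turn about z gives the same grasp; the last joint's range is limited). The gripper opens to 92 mm and grips with 3 to 60 N. Pads are 19 mm wide; open, the fingers measure 130 mm over their backs; the gripper's body (75 mm by 190 mm) begins 47 mm behind the grasp point.
Start: joints at [1.597, 0.501, -0.427, 1.55, 0.221, 1.138, -0.21], TCP at [0.153, -0.632, 0.227] pointing down, gripper open.
Joint ranges: [-2.88, 2.88], [-0.31, 2.03], [-1.54, 1.56], [0.2, 2.42], [-1.41, 4.55], [0.19, 2.02], [-2.57, 2.57]. Speed limits (rad/s): [2.57, 2.57, 3.14, 3.14, 3.14, 3.14, 3.14].

## Interface

Orientations are given as a rotation vector (axis times angle).
In Python, from station import ctrl, camera, search_frame gives the robot as it stands.
- The arm moves only by the tool arm_command, never from a script. Its argument "increments" is a list of rows, each a list of 5 numbers: the finger opening in cm, from 0 to 9.18, then the shift along the world's x, y, z in cm, then the turn about the world's z in degrees. A call has 1 to 5 rows; each row is the pose to reach, as a shift and turn from the pose commanded when the call began; what a row does not reach only later rows make up. A row lasts 1/8 s, in which the tool goes at most 62.5 mm and 10.7 degrees, less where a joint would pass 70% of its speed; a pose out of reach is approached as far as the arm can. A call with a gripper value outside its range is refused whole. The fingers move at their own pace and stop on an object; the grip force is fixed at half the most. Time passes only in rows, so rows that repeat a pose let the fingers close. It gives the time, the measured TCP pose, the force, the opening and the grip force at its end, in the units of the state.
- ctrl.get_state(): the state, without advancing time (a new reading comes with each control period).
- camera(name): name is "scene" or "top" or "wrist"; returns a dict with "frame" (400x640x3 uint8, red, green, blue), "z_map" (400x640 float32, m along the optical axis (not along the pixel's ray), 0 where there is no reading), "fx", "fy", "cx", "cy" (pixels), "world_to_cam" (4x4, takes a point from world to camera coordinates). Camera axes: x right, y down, z forward; pixel columns grow to the right and rows downward; lengths in m; the calibration is good to about 2 mm. A picture is of the moment at which its call begins.
- ctrl.hand_in(): hands the job in; it is judged then, once.
Trained networks look in the newest picture that a camera, given by its name, has taken for a name from the list of things; names that differ only in an ending like _2 or _b are one class to them, and where a whole thing is asked for, a point or a joint stands for the part that bears it (a point fixed in the world has none). Each returns a list of dicts, best first, with "confidence" (0 to 1); they miss things now and then, are a little off and sometimes report something else, mostly with a low value. They report only what shows in the picture. A call takes as long as a camera call.
- search_frame(camera, label): "centre" ([x, y, z] in m, in world coordinates, good to about 4 mm: the middle of the surface that is visible of it).
The state is a dict: "time_s": time; "joint_positions": joint angles; "joint_velocities": joint speeds; "joint_torque": joint torques, N m; "eef_pos": TCP position; "orientation": TCP orientation; "contact_force": force on the tool from outside, world axes, zero at the start; "ft_torque": the same for the moment, N m; "finger_gap": finger opening in m; "gripper_force": force on a finger pad.
Only numpy, scipy, OpenCV 4.12 (cv2) and the standard library are available. Lean on these libraries where they do the work, as an engineer would, in place of code of your own. Each camera call takes 0.05 s, during which the arm holds its last target. There are 200 camera calls.

## Task

The parts from this morning's laser-weld trials lie mixed up on the green bench. Put each of the five into the tray bay made for its shape and size (the two round caps, the two plug modules and the lamp; large ones in the large bay, small ones in the small bay), resting flat and right way up on the floor of the bay, and let go of it. Leave the goggles and the screwdriver where they lie.

Things in the scene. Friction and masses are not known exactly. Their poses are not given: they have to be found in the camera images.
- cap_large: the larger of two black round sensor caps: a plain upright cylinder 56 mm in diameter, 32 mm high, with a thin 10 mm hose port on the middle of its top (42 mm overall). Origin at the centre of its underside, z up. About 70 g. It starts upright on the bench at any yaw.
- cap_small: the smaller black round sensor cap: a plain upright cylinder 38 mm in diameter, 32 mm high, with the same 10 mm hose port on top (42 mm overall). Origin at the centre of its underside, z up. About 35 g. It starts upright on the bench at any yaw.
- module_long: the longer of two black box-shaped control modules: 84 mm long (x) over all, 40 mm wide (y), 32 mm high (thin ribs on top to 34 mm). The last 16 mm at its -x end is a plug shroud, lower and only 28 mm wide. Origin at the middle of its 84 x 40 mm outline, on the underside, z up. About 90 g. It starts upright on the bench at any yaw.
- module_short: the shorter black control module: 54 mm long (x) over all, 40 mm wide (y), 32 mm high (thin ribs to 34 mm), the last 16 mm at its -x end being the same plug shroud. Origin at the middle of its 54 x 40 mm outline, on the underside, z up. About 60 g. It starts upright on the bench at any yaw.
- lamp: a slim side-marker lamp with round ends: 96 mm long (x), 26 mm wide (y), 30 mm high; black base with a milky white lens on top. Origin at the centre of its underside, z up. About 55 g. It starts upright on the bench at any yaw.
- tray_round: grey tray for round caps, fixed to the bench: a plate 100 mm (x) by 176 mm (y), 14 mm high, with two round bays 10 mm deep (bay floor 4 mm above the bench). Large bay: 72 mm in diameter, centre at y = +40 mm in the tray's frame. Small bay: 54 mm in diameter, centre at y = -48 mm. Both at x = 0. Origin at the centre of its underside, z up.
- tray_module: grey tray for modules, fixed to the bench: a plate 126 mm (x) by 158 mm (y), 14 mm high, with two rectangular bays 10 mm deep (bay floor 4 mm above the bench), their length along x. Long bay: 100 x 56 mm, centre at y = +38 mm in the tray's frame. Short bay: 70 x 56 mm, centre at y = -38 mm. Both at x = 0. A module may lie either way round in its bay. Origin at the centre of its underside, z up.
- tray_lamp: grey tray for the lamp, fixed to the bench: a plate 138 mm (x) by 68 mm (y), 14 mm high, with one rectangular bay in its middle, 112 mm (x) by 42 mm (y), 10 mm deep (bay floor 4 mm above the bench). The lamp may lie either way round. Origin at the centre of its underside, z up.
- goggles: bystander: laser safety goggles, green lenses and black frame, about 150 mm wide (y), 85 mm front to back (x), 50 mm high, loose on the bench. Origin on the underside, near the middle.
- screwdriver: bystander: a screwdriver lying on the bench, 160 mm long (x), under 35 mm high, handle to its -x. Origin on the underside, about the middle of its length.

How it is judged:
At the end, for the whole second after the job is handed in: Each of the five parts is released and at rest in its own bay (large cap large round bay, long module long bay, and so on), right way up within 0.1 rad, its underside within 3 mm of the bay floor, its origin within 16 mm of the bay centre along each tray axis (x of cap_large in the frame of tray_round between -0.016 and 0.016 m and y of cap_large in the frame of tray_round between 0.024 and 0.056 m and z of each of cap_large, cap_small in the frame of tray_round below 0.007 m and angle between each of cap_large, cap_small, module_long, module_short, lamp's own z axis and vertical below 0.1 rad and linear speed of each of cap_large, cap_small, module_long, module_short, lamp below 0.02 m/s and x of cap_small in the frame of tray_round between -0.016 and 0.016 m and y of cap_small in the frame of tray_round between -0.064 and -0.032 m and x of module_long in the frame of tray_module between -0.016 and 0.016 m and y of module_long in the frame of tray_module between 0.022 and 0.054 m and z of each of module_long, module_short in the frame of tray_module below 0.007 m and x of module_short in the frame of tray_module between -0.016 and 0.016 m and y of module_short in the frame of tray_module between -0.054 and -0.022 m and x of lamp in the frame of tray_lamp between -0.016 and 0.016 m and y of lamp in the frame of tray_lamp between -0.016 and 0.016 m and z of lamp in the frame of tray_lamp below 0.007 m); the robot touches nothing.
It fails at once if the goggles pushed more than 20 mm from where they lay (distance of goggles from where it was at the start of the episode above 0.02 m).
It fails at once if the screwdriver pushed more than 20 mm from where it lay (distance of screwdriver from where it was at the start of the episode above 0.02 m).
It also fails if it takes over 128 s, if anything falls off the work surface, if the arm or the gripper's body presses on something with over 40 N, if the wrist force passes 120 N, or if a joint passes its speed limit or range.

## Working session

There is one attempt and no reset: what is moved stays moved. The work goes in short steps, Python scripts to look and compute and a tool call to move; the robot and the scene stay as the last step left them, time stands still between calls to the robot, and variables do not carry over. Pictures are saved under pics/ and viewed, at most 14 in all, crops included, and the job is handed in when it is done.

Besides the shell and the picture viewer there is one more tool, called after "Emit:" as name(argument=value, ...) on one line, values as JSON. arm_command: Moves the arm, as the interface text tells. Its arguments: {"type":"object","properties":{"increments":{"type":"array","items":{"type":"array","items":{"type":"number"}}}},"required":["increments"]}

```bash
mkdir -p pics; ls
python3 - <<'E'
from station import ctrl,camera,search_frame
import cv2,numpy as np,pickle
s=ctrl.get_state();print(s)
for n in("top","scene"):
    c=camera(n);cv2.imwrite(f"pics/{n}0.png",c["frame"][:,:,::-1]);pickle.dump(c,open(f"{n}0.pkl","wb"))
    print(n,c["fx"],c["cx"],c["cy"],np.round(c["world_to_cam"],3).tolist())
    for l in "cap_large cap_small module_long module_short lamp tray_round tray_module tray_lamp goggles screwdriver".split():
        print(l,[(np.round(d["centre"],3).tolist(),round(d["confidence"],2)) for d in search_frame(n,l)])
E
```

```text
pics
{'time_s': 0.0, 'joint_positions': array([ 1.59718346,  0.50188046, -0.42677698,  1.55147933,  0.22082357,
        1.13829575, -0.2103209 ]), 'joint_velocities': array([ 1.21965906e-03,  8.78192343e-04,  8.64978335e-04,  1.33698027e-03,
        6.75277444e-06, -2.54014096e-04,  3.74016525e-04]), 'joint_torque': array([ 1.53976445e-03, -5.66567624e+01, -5.81622183e+00, -2.79107666e+01,
       -6.90383068e-02,  3.06176010e-02,  1.71293373e-04]), 'eef_pos': array([ 0.15226769, -0.63117254,  0.22564446]), 'orientation': array([-3.11761110e+00, -3.70938938e-01,  3.01464380e-04]), 'contact_force': array([-0.09466166,  0.40315205, -1.44721011]), 'ft_torque': array([0.09786615, 0.01157431, 0.02658955]), 'gripper_force': 0.0, 'finger_gap': 0.09173651715783866}
top 368.3579042863408 318.28027932908736 200.02915719074213 [[0.02, -1.0, 0.024, -0.024], [-0.986, -0.024, -0.163, 0.462], [0.163, -0.02, -0.986, 0.934], [0.0, 0.0, 0.0, 1.0]]
cap_large [([0.453, -0.148, 0.028], 0.67), ([0.547, 0.332, 0.009], 0.51), ([0.366, 0.266, 0.027], 0.48), ([0.287, -0.41, 0.022], 0.36)]
cap_small [([0.37, -0
[... 455 characters left out ...]
0.288, -0.411, 0.022], 0.75), ([0.369, -0.26, 0.032], 0.49)]
scene 365.81745286791926 319.14628516751725 202.9355574094799 [[-0.172, 0.985, 0.007, 0.104], [0.833, 0.149, -0.532, -0.396], [-0.526, -0.086, -0.846, 1.254], [0.0, 0.0, 0.0, 1.0]]
cap_large [([0.468, -0.144, 0.034], 0.96)]
cap_small [([0.38, -0.254, 0.033], 0.53)]
module_long [([0.449, -0.017, 0.03], 0.9)]
module_short []
lamp [([0.377, 0.282, 0.026], 0.64), ([0.447, -0.017, 0.031], 0.51)]
tray_round [([0.553, 0.335, 0.015], 0.75)]
tray_module [([0.541, -0.352, 0.008], 0.66)]
tray_lamp [([0.663, -0.018, 0.012], 0.85), ([0.549, 0.334, 0.014], 0.26)]
goggles [([0.325, 0.418, 0.031], 0.76)]
screwdriver [([0.471, 0.137, 0.033], 0.52)]
```

View pics/top0.png

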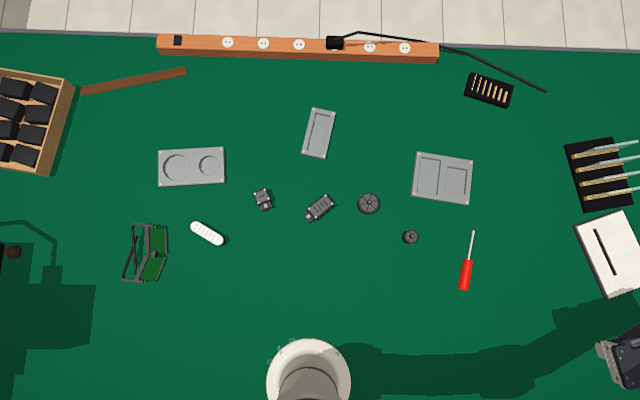

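```bash
cat > h.py <<'E'
import numpy as np,cv2
def cloud(c):
    z=c["z_map"].astype(float);v,u=np.mgrid[:z.shape[0],:z.shape[1]]
    P=np.stack([(u-c["cx"])/c["fx"]*z,(v-c["cy"])/c["fy"]*z,z],-1)
    T=c["world_to_cam"];W=(P-T[:3,3])@T[:3,:3]
    W[z<=0]=np.nan
    return W
def blobs(W,lo,hi,minpx=60):
    m=((W[...,2]>lo)&(W[...,2]<hi)).astype(np.uint8)
    n,L,st,_=cv2.connectedComponentsWithStats(m,connectivity=4)
    out=[]
    for i in range(1,n):
        if st[i,4]<minpx: continue
        p=W[L==i];(cx,cy),(w,h),a=cv2.minAreaRect((p[:,:2]*1000).astype(np.float32))
        if w<h:w,h,a=h,w,a+90
        out.append((st[i,4],round(cx,1),round(cy,1),round(w,1),round(h,1),round((a+90)%180-90,1),np.round(p.mean(0)*1000).tolist(),np.round(np.percentile(p[:,2],[5,50,95])*1000,1).tolist()))
    return out
E
python3 - <<'E'
from h import *;import pickle
for n in("top","scene"):
    c=pickle.load(open(n+"0.pkl","rb"));W=cloud(c)
    b=W[...,2];print(n,"bench z",np.nanmedian(b[np.abs(b)<.008]))
    for lo,hi in((.022,.06),(.009,.018)):
        print(lo,hi)
        for o in blobs(W,lo,hi):print(o)
E
```

```text
top bench z -0.00032333776530162197
0.022 0.06
(np.int32(4945), 903.8, 41.2, 815.9, 57.7, -89.2, [900.0, 50.0, 39.0], [26.1, 39.8, 44.2])
(np.int32(3299), 659.7, 797.3, 265.2, 201.3, -8.3, [658.0, 743.0, 36.0], [25.7, 34.6, 50.4])
(np.int32(493), 754.9, 831.3, 75.1, 50.0, 82.6, [753.0, 826.0, 33.0], [26.3, 33.9, 37.2])
(np.int32(680), 667.9, 835.9, 112.8, 61.4, -8.4, [670.0, 827.0, 33.0], [24.5, 33.7, 36.9])
(np.int32(148), 575.7, 826.0, 51.6, 20.1, 8.1, [576.0, 827.0, 31.0], [23.7, 32.4, 36.2])
(np.int32(147), 614.4, -784.8, 128.0, 9.4, -82.2, [613.0, -776.0, 38.0], [22.7, 36.6, 58.5])
(np.int32(121), 575.0, -794.3, 131.4, 9.7, -82.3, [573.0, -778.0, 37.0], [22.7, 34.6, 57.5])
(np.int32(287), 462.2, 133.5, 54.2, 40.1, 24.8, [463.0, 134.0, 30.0], [23.5, 31.2, 34.5])
(np.int32(351), 458.7, -146.7, 54.2, 53.2, 0.6, [458.0, -147.0, 32.0], [28.0, 31.9, 36.0])
(np.int32(454), 441.3, -14.0, 83.7, 40.6, -49.1, [442.0, -15.0, 31.0], [24.8, 31.6, 34.8])
(np.int32(358), 368.9, 276.0, 94.6, 26.2, 60.5, [369.0, 275.0, 30.0], [26.2, 29.5, 32.9])
(np.int32(1081), 314.7, 433.8, 146.3, 79.6, -5.9, [
[... 3790 characters left out ...]
 203.3, 141.6, 11.3, [594.0, -768.0, 12.0], [9.6, 11.8, 15.9])
(np.int32(1322), 536.3, -354.3, 160.7, 128.3, 81.7, [539.0, -359.0, 13.0], [10.5, 13.5, 16.0])
(np.int32(94), 360.7, 404.2, 85.6, 34.0, 36.6, [361.0, 405.0, 14.0], [10.0, 13.5, 17.3])
(np.int32(1719), 550.8, 335.6, 177.2, 102.7, -84.8, [554.0, 332.0, 14.0], [10.8, 13.5, 16.1])
(np.int32(776), 657.1, -9.9, 139.2, 68.6, -11.4, [660.0, -10.0, 13.0], [10.6, 13.6, 16.0])
(np.int32(321), 645.8, 702.7, 264.9, 26.1, -3.4, [663.0, 700.0, 13.0], [9.5, 13.1, 17.3])
(np.int32(78), 817.0, -436.4, 64.9, 5.2, -19.4, [819.0, -437.0, 14.0], [9.7, 13.2, 17.5])
(np.int32(85), 918.7, -418.8, 60.7, 7.8, 82.2, [919.0, -419.0, 14.0], [9.7, 13.8, 17.3])
```

```bash
cat >> h.py <<'E'
def pick(W,cx,cy,a):
    d=np.radians(a);p=W.reshape(-1,3);q=(p[:,:2]*1000-[cx,cy]);u=q@[np.cos(d),np.sin(d)];v=q@[-np.sin(d),np.cos(d)]
    m=(p[:,2]>.015)&(p[:,2]<.06)&(abs(u)<46)&(abs(v)<25)
    for k in range(-45,45,10):
        s=m&(u>=k)&(u<k+10)
        if s.sum()>3:print(k,s.sum(),np.round(np.median(p[s,2])*1000,1),np.round([v[s].min(),v[s].max()],1))
E
python3 - <<'E'
from h import *;import pickle
for n in("top","scene"):
    W=cloud(pickle.load(open(n+"0.pkl","rb")))
    print(n);pick(W,442,-13.5,-50);print();pick(W,462.7,134,25)
E
```

```text
top
-45 30 26.3 [-15.   12.6]
-35 45 25.9 [-19.4  18.4]
-25 58 31.5 [-21.   18.6]
-15 59 32.1 [-21.1  18.5]
-5 58 32.1 [-20.7  19.4]
5 55 32.1 [-20.7  18.5]
15 57 32.0 [-20.5  19.8]
25 60 32.4 [-20.6  18.9]
35 36 30.9 [-20.3  19.6]

-35 11 24.5 [-13.  13.]
-25 42 26.6 [-13.9  13.1]
-15 62 30.6 [-20.3  19.4]
-5 57 32.3 [-20.   19.8]
5 57 32.2 [-20.3  19.7]
15 55 33.0 [-20.  19.]
25 6 29.5 [-14.9  13.6]
scene
-45 26 25.5 [-15.1  13.9]
-35 31 26.0 [-14.5  19. ]
-25 50 31.2 [-17.   19.8]
-15 52 31.9 [-20.1  21.6]
-5 55 31.7 [-18.8  20.4]
5 52 31.5 [-19.8  21.1]
15 52 31.7 [-17.7  20.5]
25 55 31.9 [-19.4  21.6]
35 58 29.2 [-20.9  21.3]

-35 8 25.8 [-12.3  13.6]
-25 35 26.7 [-13.6  13.7]
-15 30 30.1 [-19.5  16.8]
-5 52 32.8 [-20.   19.8]
5 52 31.6 [-20.1  20. ]
15 62 31.5 [-20.3  20. ]
25 47 24.5 [-18.8  18.8]
```

Emit:
arm_command(increments=[[9,4,6,0,0],[9,7,12,-2,0],[9,11,18,-4,0],[9,15,24,-6,0],[9,18,30,-8,0]])

```text
time_s: 1.72
eef_pos: [0.3111, -0.3713, 0.1603]
orientation: [3.118, 0.371, 0.002]
contact_force: [0.5, -0.4, -0.0]
finger_gap: 0.0899
gripper_force: 0.0
```

Emit:
arm_command(increments=[[9,2,4,-2,0],[9,4,8,-4,0],[9,6.2,11.2,-6,0],[9,6.2,11.2,-8,0],[9,6.2,11.2,-8,0]])

```text
time_s: 2.35
eef_pos: [0.3712, -0.2596, 0.0794]
orientation: [-3.117, -0.373, 0.003]
contact_force: [0.1, 0.8, 0.5]
finger_gap: 0.0902
gripper_force: 0.0
```

```bash
cat > s.py <<'E'
from station import ctrl
import numpy as np,sys
from scipy.spatial.transform import Rotation as R
s=ctrl.get_state();M=R.from_rotvec(s["orientation"]).as_matrix();y=M[:,1]
print(round(s["time_s"],2),np.round(s["eef_pos"]*1000,1),"line",round(np.degrees(np.arctan2(y[1],y[0]))%180,1),"tilt",np.round(M[:,2],3),"q",np.round(s["joint_positions"],2),"gap",round(s["finger_gap"]*1000,1),"F",np.round(s["contact_force"],1))
if len(sys.argv)>2:print("to go cm",np.round((np.array([float(v) for v in sys.argv[1:4]])/1000-s["eef_pos"])*100,2))
E
python3 s.py 373.5 -259.3 13
```

```text
2.35 [ 371.2 -259.6   79.4] line 103.7 tilt [-0.002  0.002 -1.   ] q [ 1.02  0.4  -0.55  2.14  0.33  0.68 -1.08] gap 90.2 F [0.1 0.8 0.5]
to go cm [ 0.23  0.03 -6.64]
```

Emit:
arm_command(increments=[[9,0.1,0,-3,0],[9,0.1,0,-5.5,0],[9,0.1,0,-6.6,0],[3,0.1,0,-6.6,0],[3,0.1,0,-6.6,0]])

```text
time_s: 2.98
eef_pos: [0.3735, -0.2613, 0.0152]
orientation: [3.119, 0.37, 0.002]
contact_force: [0.4, 0.2, 0.1]
finger_gap: 0.0742
gripper_force: 0.0
```

Emit:
arm_command(increments=[[3,0,0,0,0],[3,0,0,0,0],[3,0,0,0,0]])

```text
time_s: 3.35
eef_pos: [0.3729, -0.2608, 0.0145]
orientation: [3.119, 0.371, 0.001]
contact_force: [0.1, 0.5, -0.0]
finger_gap: 0.0449
gripper_force: 0.0
```

```bash
python3 s.py 555.3 287.2 17
```

```text
3.35 [ 372.9 -260.8   14.5] line 103.6 tilt [ 0. -0. -1.] q [ 0.94  0.53 -0.46  2.16  0.45  0.54 -1.19] gap 44.9 F [ 0.1  0.5 -0. ]
to go cm [18.24 54.8   0.25]
```

Emit:
arm_command(increments=[[2,0,0,0,0],[2,0,0,0,0],[2,0,0,0,0],[2,0,0,3,0],[2,0,0,9,0]])

```text
time_s: 3.98
eef_pos: [0.3711, -0.2592, 0.1034]
orientation: [-3.115, -0.371, 0.005]
contact_force: [0.7, -0.8, -0.1]
finger_gap: 0.0374
gripper_force: 30.0
```

Emit:
arm_command(increments=[[2,1,5,2,10],[2,3,10,2,20],[2,5,15,2,30],[2,7,20,2,40],[2,9,25,2,50]])

```text
time_s: 4.6
eef_pos: [0.4632, -0.0093, 0.1243]
orientation: [2.666, 1.662, 0.0]
contact_force: [0.1, -0.1, -0.4]
finger_gap: 0.0369
gripper_force: 30.0
```

```bash
python3 s.py 555.3 287.2 17
```

```text
4.6 [463.2  -9.3 124.3] line 153.9 tilt [ 0. -0. -1.] q [ 0.7   0.41 -0.87  2.09  0.43  0.83 -0.88] gap 36.9 F [ 0.1 -0.1 -0.4]
to go cm [  9.21  29.65 -10.73]
```

Emit:
arm_command(increments=[[2,1.8,5.9,0,6],[2,3.6,11.8,0,12],[2,5.4,17.7,0,18],[2,7.2,23.6,0,24],[2,9.2,29.6,-1,30]])

```text
time_s: 5.22
eef_pos: [0.5552, 0.2859, 0.1146]
orientation: [2.147, 2.292, 0.001]
contact_force: [1.2, 0.1, 0.6]
finger_gap: 0.037
gripper_force: 30.0
```

Emit:
arm_command(increments=[[2,0,0,-3,0],[2,0,0,-6,0],[2,0,0,-6,0]])

```text
time_s: 5.6
eef_pos: [0.5522, 0.2826, 0.0517]
orientation: [-2.149, -2.289, 0.009]
contact_force: [-0.7, -1.2, 0.9]
finger_gap: 0.0373
gripper_force: 30.0
```

```bash
python3 s.py 555.3 287.2 19
```

```text
5.6 [552.2 282.6  51.7] line 3.6 tilt [-0.005 -0.003 -1.   ] q [ 0.07  0.8  -0.83  1.73  0.71  0.95 -0.99] gap 37.3 F [-0.7 -1.2  0.9]
to go cm [ 0.31  0.46 -3.27]
```

Emit:
arm_command(increments=[[2,0.1,0.2,-2,0],[2,0.1,0.2,-3,0],[2,0.1,0.2,-3.3,0],[2,0.1,0.2,-3.3,0],[2,0.1,0.2,-3.3,0]])

```text
time_s: 6.22
eef_pos: [0.5557, 0.2861, 0.0221]
orientation: [2.151, 2.289, 0.001]
contact_force: [-0.1, 0.7, -0.9]
finger_gap: 0.0373
gripper_force: 30.0
```

```bash
python3 s.py 555.3 287.2 18.5
```

```text
6.22 [555.7 286.1  22.1] line 3.6 tilt [ 0.001  0.    -1.   ] q [ 0.04  0.84 -0.8   1.73  0.75  0.9  -1.02] gap 37.3 F [-0.1  0.7 -0.9]
to go cm [-0.04  0.11 -0.36]
```

Emit:
arm_command(increments=[[2,0,0.1,-0.3,0],[2,0,0.1,-0.3,0],[6,0,0.1,-0.3,0],[6,0,0.1,-0.3,0],[6,0,0.1,-0.3,0]])

```text
time_s: 6.85
eef_pos: [0.5554, 0.2869, 0.0186]
orientation: [2.151, 2.289, 0.0]
contact_force: [0.2, -0.1, 0.9]
finger_gap: 0.0592
gripper_force: 0.0
```

Emit:
arm_command(increments=[[9,0,0,2,0],[9,0,0,5,0],[9,0,0,9,0],[9,0,0,10,0],[9,0,0,10,0]])

```text
time_s: 7.48
eef_pos: [0.556, 0.2871, 0.1199]
orientation: [2.151, 2.288, 0.003]
contact_force: [0.2, 0.4, -0.6]
finger_gap: 0.0902
gripper_force: 0.0
```

```bash
python3 s.py 369.3 276 13
python3 - <<'E'
from station import camera
import cv2;from h import *
c=camera("top");cv2.imwrite("pics/t1.png",c["frame"][:,:,::-1]);W=cloud(c)
for o in blobs(W,.024,.06):
    if 450<o[1]<650 and 200<o[2]<450:print(o)
E
```

```text
7.47 [556.  287.1 119.9] line 3.6 tilt [ 0.002  0.001 -1.   ] q [ 0.1   0.72 -0.89  1.69  0.64  1.04 -0.94] gap 90.2 F [ 0.2  0.4 -0.6]
to go cm [-18.67  -1.11 -10.69]
```

Emit:
arm_command(increments=[[9,-5,-0.3,0,-9],[9,-10,-0.6,0,-18],[9,-15,-0.9,-2,-27],[9,-18.6,-1.1,-4,-33.2],[9,-18.6,-1.1,-5,-33.2]])

```text
time_s: 8.15
eef_pos: [0.3653, 0.2742, 0.0667]
orientation: [2.712, 1.583, -0.008]
contact_force: [0.6, -0.6, 0.5]
finger_gap: 0.0898
gripper_force: 0.0
```

Emit:
arm_command(increments=[[9,0,0,0,0],[9,0,0,0,0]])

```text
time_s: 8.4
eef_pos: [0.3706, 0.2763, 0.0686]
orientation: [-2.716, -1.578, -0.001]
contact_force: [0.7, 0.3, -0.8]
finger_gap: 0.0903
gripper_force: 0.0
```

```bash
python3 s.py 369.3 276 13
```

```text
8.4 [370.6 276.3  68.6] line 150.3 tilt [ 0.     0.001 -1.   ] q [-0.03  0.51 -0.8   2.12  0.55  0.73 -1.71] gap 90.3 F [ 0.7  0.3 -0.8]
to go cm [-0.13 -0.03 -5.56]
```

Emit:
arm_command(increments=[[9,-0.1,0,-3,0],[9,-0.1,0,-5,0],[7,-0.1,0,-5.6,0],[4,-0.1,0,-5.6,0],[1.5,-0.1,0,-5.6,0]])

```text
time_s: 9.02
eef_pos: [0.3691, 0.2764, 0.0133]
orientation: [-2.716, -1.579, -0.002]
contact_force: [-0.6, 0.2, 0.3]
finger_gap: 0.0648
gripper_force: 0.0
```

Emit:
arm_command(increments=[[1.5,0,0,0,0],[1.5,0,0,0,0],[1.5,0,0,0,0],[1.5,0,0,0,0],[1.5,0,0,0,0]])

```text
time_s: 9.65
eef_pos: [0.3684, 0.2759, 0.0126]
orientation: [2.715, 1.579, 0.0]
contact_force: [0.0, 0.1, 1.5]
finger_gap: 0.0259
gripper_force: 30.0
```

Emit:
arm_command(increments=[[1.5,0,0,0,0],[1.5,0,0,0,0],[1.5,0,0,2,0],[1.5,0,0,7,0],[1.5,0,0,11,0]])

```text
time_s: 10.28
eef_pos: [0.3679, 0.2761, 0.1236]
orientation: [-2.715, -1.58, 0.001]
contact_force: [1.2, 0.3, 0.2]
finger_gap: 0.0259
gripper_force: 30.0
```

```bash
python3 s.py 657 -10.2 17;  python3 - <<'E'
from station import camera
import cv2
c=camera("wrist");cv2.imwrite("pics/w1.png",c["frame"][:,:,::-1])
E
```

```text
10.28 [367.9 276.1 123.6] line 150.4 tilt [-0.001  0.    -1.   ] q [ 0.05  0.42 -0.89  2.09  0.44  0.83 -1.62] gap 25.9 F [1.2 0.3 0.2]
to go cm [ 28.91 -28.63 -10.66]
```

View pics/w1.png

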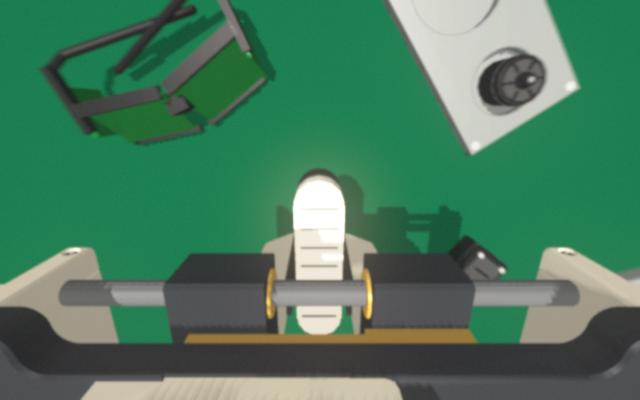

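Emit:
arm_command(increments=[[1.5,3,-3,0,10],[1.5,6,-6,0,20],[1.5,9,-9,0,30],[1.5,12,-12,0,40],[1.5,15,-15,0,50]])

```text
time_s: 10.95
eef_pos: [0.519, 0.1248, 0.1221]
orientation: [-1.786, -2.584, 0.0]
contact_force: [0.2, 1.4, -0.6]
finger_gap: 0.0259
gripper_force: 30.0
```

Emit:
arm_command(increments=[[1.5,3,-3,0,10],[1.5,6,-6,0,20],[1.5,9,-9,0,30],[1.5,12,-12,0,40],[1.5,13.9,-13.6,0,50]])

```text
time_s: 11.58
eef_pos: [0.6584, -0.013, 0.1212]
orientation: [-0.532, -3.095, 0.001]
contact_force: [-0.2, 0.8, -1.2]
finger_gap: 0.0256
gripper_force: 30.0
```

Emit:
arm_command(increments=[[1.5,0,0,-2,8.2],[1.5,0,0,-4,8.2],[1.5,0,0,-6,8.2],[1.5,0,0,-7,8.2],[1.5,0,0,-7,8.2]])

```text
time_s: 12.2
eef_pos: [0.6567, -0.0098, 0.0517]
orientation: [-0.313, -3.125, 0.001]
contact_force: [0.8, 0.0, -0.6]
finger_gap: 0.0255
gripper_force: 30.0
```

```bash
python3 s.py 657 -10.2 17
```

```text
12.2 [656.7  -9.8  51.7] line 78.6 tilt [-0.001 -0.    -1.   ] q [ 0.65  0.98 -1.07  1.63  0.94  1.12  0.7 ] gap 25.5 F [ 0.8  0.  -0.6]
to go cm [ 0.03 -0.04 -3.47]
```

Emit:
arm_command(increments=[[1.5,0,0,-2,0],[1.5,0,0,-3,0],[1.5,0,0,-3.4,0],[1.5,0,0,-3.4,0],[1.5,0,0,-3.4,0]])

```text
time_s: 12.82
eef_pos: [0.6577, -0.0099, 0.019]
orientation: [0.313, 3.125, 0.0]
contact_force: [-0.9, 0.4, -0.4]
finger_gap: 0.0258
gripper_force: 30.0
```

```bash
python3 s.py 657 -10.2 17
```

```text
12.82 [657.7  -9.9  19. ] line 78.6 tilt [ 0.001  0.    -1.   ] q [ 0.64  1.02 -1.04  1.64  0.98  1.08  0.68] gap 25.8 F [-0.9  0.4 -0.4]
to go cm [-0.07 -0.03 -0.2 ]
```

Emit:
arm_command(increments=[[1.5,-0.1,0,-0.1,0],[4.5,-0.1,0,-0.1,0],[4.5,-0.1,0,-0.1,0],[4.5,-0.1,0,-0.1,0],[4.5,-0.1,0,1,0]])

```text
time_s: 13.45
eef_pos: [0.6557, -0.0102, 0.0281]
orientation: [-0.313, -3.124, 0.0]
contact_force: [0.6, 0.2, 0.3]
finger_gap: 0.0448
gripper_force: 0.0
```

Emit:
arm_command(increments=[[7,0,0,4,0],[9,-2,-1,8,0],[9,-7,-4.5,9,0],[9,-12,-8,9,0],[9,-17,-11,8,0]])

```text
time_s: 14.08
eef_pos: [0.4857, -0.1214, 0.1097]
orientation: [0.313, 3.124, -0.003]
contact_force: [0.6, 0.0, -0.9]
finger_gap: 0.0883
gripper_force: 0.0
```

Emit:
arm_command(increments=[[9,-2.7,-2.7,-2,0],[9,-2.7,-2.7,-4,0],[9,-2.7,-2.7,-4,0],[9,-2.7,-2.7,-4,0]])

```text
time_s: 14.58
eef_pos: [0.4604, -0.1465, 0.0696]
orientation: [0.311, 3.125, 0.0]
contact_force: [0.1, 0.0, -0.7]
finger_gap: 0.0899
gripper_force: 0.0
```

```bash
python3 s.py 459.3 -147 13
python3 - <<'E'
from station import camera
import cv2;from h import *
c=camera("top");W=cloud(c)
for o in blobs(W,.020,.06):
    if 300<o[1]<720 and -450<o[2]<450:print(o)
E
```

```text
14.57 [ 460.4 -146.5   69.6] line 78.6 tilt [ 0.002 -0.    -1.   ] q [ 1.17  0.78 -1.2   2.07  0.92  0.97  0.84] gap 89.9 F [ 0.1  0.  -0.7]
to go cm [-0.11 -0.05 -5.66]
(np.int32(315), 655.2, -9.4, 94.2, 26.0, -11.5, [654.0, -9.0, 33.0], [29.4, 33.7, 36.8])
(np.int32(177), 554.2, 286.8, 36.4, 36.2, -87.0, [553.0, 285.0, 36.0], [26.5, 35.9, 43.6])
(np.int32(287), 462.3, 133.7, 53.3, 40.5, 24.4, [463.0, 134.0, 30.0], [24.1, 31.1, 34.6])
(np.int32(459), 441.4, -14.1, 84.2, 40.5, -49.3, [442.0, -15.0, 31.0], [24.2, 31.5, 35.1])
(np.int32(113), 440.9, -144.0, 53.1, 18.5, 78.3, [442.0, -143.0, 31.0], [24.5, 31.4, 35.4])
(np.int32(1127), 314.7, 433.7, 146.6, 79.7, -6.2, [313.0, 426.0, 38.0], [22.4, 37.7, 51.1])
```

Emit:
arm_command(increments=[[9,-0.1,0,-3,0],[9,-0.1,0,-5,0],[8,-0.1,0,-5.7,0],[5,-0.1,0,-5.7,0],[4.5,-0.1,0,-5.7,0]])

```text
time_s: 15.25
eef_pos: [0.4592, -0.147, 0.0124]
orientation: [0.312, 3.125, -0.0]
contact_force: [-0.9, 0.9, 0.2]
finger_gap: 0.0647
gripper_force: 0.0
```

Emit:
arm_command(increments=[[4.5,0,0,0,0],[4.5,0,0,0,0],[4.5,0,0,0,0],[4.5,0,0,3,0],[4.5,0,0,9,0]])

```text
time_s: 15.88
eef_pos: [0.4565, -0.1468, 0.101]
orientation: [-0.312, -3.122, -0.003]
contact_force: [1.3, -0.2, -0.3]
finger_gap: 0.0555
gripper_force: 30.0
```

Emit:
arm_command(increments=[[4.5,0.8,5,1,0],[4.5,1.6,10.5,1,0],[4.5,2.5,16,1,0],[4.5,3.4,21.5,1,0],[4.5,4.3,27,1,0]])

```text
time_s: 16.5
eef_pos: [0.5014, 0.1242, 0.1114]
orientation: [-0.314, -3.126, 0.001]
contact_force: [1.3, -0.6, -0.6]
finger_gap: 0.0555
gripper_force: 30.0
```

```bash
python3 s.py 547.4 374.8 17
```

```text
16.5 [501.4 124.2 111.4] line 78.5 tilt [-0. -0. -1.] q [ 0.6   0.73 -1.2   1.96  0.81  1.04  0.39] gap 55.5 F [ 1.3 -0.6 -0.6]
to go cm [ 4.6  25.06 -9.44]
```

Emit:
arm_command(increments=[[4.5,0.9,5,0,0],[4.5,1.8,10,0,0],[4.5,2.8,15,0,0],[4.5,3.7,20,0,0],[4.5,4.6,25,-1,0]])

```text
time_s: 17.12
eef_pos: [0.5479, 0.3746, 0.1018]
orientation: [0.313, 3.125, 0.001]
contact_force: [0.6, 0.1, -0.7]
finger_gap: 0.0556
gripper_force: 30.0
```

Emit:
arm_command(increments=[[4.5,0,0,-2,0],[4.5,0,0,-4.5,0],[4.5,0,0,-5.5,0],[4.5,0,0,-5.5,0],[4.5,0,0,-5.5,0]])

```text
time_s: 17.75
eef_pos: [0.548, 0.3725, 0.0473]
orientation: [0.315, 3.125, 0.001]
contact_force: [1.5, -0.2, -1.5]
finger_gap: 0.0551
gripper_force: 30.0
```

```bash
python3 s.py 547.4 374.8 17
```

```text
17.75 [548.  372.5  47.3] line 78.5 tilt [ 0.001  0.001 -1.   ] q [ 0.01  0.96 -1.02  1.62  0.91  1.09  0.11] gap 55.1 F [ 1.5 -0.2 -1.5]
to go cm [-0.06  0.23 -3.03]
```

Emit:
arm_command(increments=[[4.5,0,0.1,-1.5,0],[4.5,0,0.2,-2.5,0],[4.5,0,0.2,-3,0],[4.5,0,0.2,-3,0],[4.5,0,0.2,-3,0]])

```text
time_s: 18.38
eef_pos: [0.5473, 0.3751, 0.0164]
orientation: [-0.313, -3.126, -0.0]
contact_force: [0.2, 1.0, -0.8]
finger_gap: 0.0549
gripper_force: 30.0
```

```bash
python3 s.py 547.4 374.8 17
```

```text
18.38 [547.3 375.1  16.4] line 78.6 tilt [-0.  0. -1.] q [-0.01  1.   -0.99  1.62  0.94  1.06  0.09] gap 54.9 F [ 0.2  1.  -0.8]
to go cm [ 0.01 -0.03  0.06]
```

Emit:
arm_command(increments=[[7.4,0,0,0,0],[7.4,0,0,0,0],[7.4,0,0,0,0],[7.4,0,0,4,0],[9,0,0,9,0]])

```text
time_s: 19.0
eef_pos: [0.5467, 0.3742, 0.1063]
orientation: [-0.312, -3.124, 0.002]
contact_force: [0.7, -0.4, -0.1]
finger_gap: 0.0798
gripper_force: 0.0
```

Emit:
arm_command(increments=[[9,-1.6,-5,1,8],[9,-3.2,-10,1,16],[9,-4.8,-15,0,24],[9,-6.4,-20,-1,32],[9,-7.8,-23.8,-2,36.4]])

```text
time_s: 19.62
eef_pos: [0.4688, 0.1345, 0.0862]
orientation: [0.682, -3.067, 0.002]
contact_force: [-0.0, -0.5, 0.0]
finger_gap: 0.0899
gripper_force: 0.0
```

Emit:
arm_command(increments=[[9,0,0,-1.5,0],[9,0,0,-2,0],[9,0,0,-2,0],[9,0,0,-2,0]])

```text
time_s: 20.12
eef_pos: [0.4697, 0.1386, 0.0671]
orientation: [-0.682, 3.066, 0.001]
contact_force: [0.1, -0.1, 0.1]
finger_gap: 0.0897
gripper_force: 0.0
```

```bash
python3 s.py 469 137 13
```

```text
20.12 [469.7 138.6  67.1] line 115.1 tilt [ 0.001  0.001 -1.   ] q [ 0.6   0.85 -1.25  2.05  0.98  1.03  0.84] gap 89.7 F [ 0.1 -0.1  0.1]
to go cm [-0.07 -0.16 -5.41]
```

Emit:
arm_command(increments=[[9,-0.1,-0.1,-3,0],[9,-0.1,-0.1,-5,0],[8,-0.1,-0.1,-5.4,0],[5,-0.1,-0.1,-5.4,0],[3,-0.1,-0.1,-5.4,0]])

```text
time_s: 20.75
eef_pos: [0.469, 0.1364, 0.0134]
orientation: [-0.679, 3.066, 0.0]
contact_force: [-0.4, 0.3, 0.5]
finger_gap: 0.0645
gripper_force: 0.0
```

Emit:
arm_command(increments=[[3,0,0,0,0],[3,0,0,0,0],[3,0,0,0,0],[3,0,0,0,0],[3,0,0,0,0]])

```text
time_s: 21.38
eef_pos: [0.4685, 0.1359, 0.0127]
orientation: [-0.679, 3.067, -0.0]
contact_force: [-0.8, -0.7, 5.1]
finger_gap: 0.0398
gripper_force: 30.0
```

Emit:
arm_command(increments=[[3,0,0,3,0],[3,0,0,9,0],[3,0.3,-5,11,-4],[3,0.6,-10,11,-8],[3,0.9,-15,11,-12]])

```text
time_s: 22.0
eef_pos: [0.4773, -0.0157, 0.1226]
orientation: [-0.352, 3.121, -0.0]
contact_force: [-0.1, -0.8, -1.0]
finger_gap: 0.04
gripper_force: 30.0
```

```bash
python3 s.py 537.7 -393.4 17
```

```text
22.0 [477.3 -15.7 122.6] line 102.9 tilt [ 0. -0. -1.] q [ 0.99  0.76 -1.35  2.05  0.86  1.09  1.02] gap 40.0 F [-0.1 -0.8 -1. ]
to go cm [  6.04 -37.77 -10.56]
```

Emit:
arm_command(increments=[[3,1.5,-5,0,-4],[3,3,-10,-1,-8],[3,4.5,-15,-1,-12],[3,5.5,-20,-1,-16],[3,6,-25,-1,-20]])

```text
time_s: 22.62
eef_pos: [0.5374, -0.2656, 0.112]
orientation: [-0.196, -3.135, -0.001]
contact_force: [0.2, 0.3, -0.2]
finger_gap: 0.0396
gripper_force: 30.0
```

```bash
python3 s.py 537.7 -393.4 17
```

```text
22.62 [ 537.4 -265.6  112. ] line 82.8 tilt [-0.     0.001 -1.   ] q [ 1.21  0.87 -1.19  1.76  0.89  1.16  1.19] gap 39.6 F [ 0.2  0.3 -0.2]
to go cm [  0.03 -12.78  -9.5 ]
```

Emit:
arm_command(increments=[[3,0,-5,0,-1],[3,0,-10,-1,-1],[3,0,-12.8,-3,-1],[3,0,-12.8,-6,-1],[3,0,-12.8,-6,-1]])

```text
time_s: 23.25
eef_pos: [0.5352, -0.3896, 0.049]
orientation: [-0.217, -3.129, -0.006]
contact_force: [-0.3, 0.2, -0.3]
finger_gap: 0.0398
gripper_force: 30.0
```

```bash
python3 s.py 537.7 -393.4 17
```

```text
23.25 [ 535.2 -389.6   49. ] line 82.0 tilt [-0.005  0.004 -1.   ] q [ 1.27  1.01 -1.1   1.61  0.97  1.15  1.36] gap 39.8 F [-0.3  0.2 -0.3]
to go cm [ 0.25 -0.38 -3.2 ]
```

Emit:
arm_command(increments=[[3,0,0,-1.5,0],[3,0,0,-2.5,0],[3,0,0,-3.2,0],[3,0,0,-3.2,0],[3,0,0,-3.2,0]])

```text
time_s: 23.88
eef_pos: [0.5377, -0.3921, 0.021]
orientation: [0.22, 3.133, -0.0]
contact_force: [-0.1, 1.0, -1.3]
finger_gap: 0.0396
gripper_force: 30.0
```

```bash
python3 s.py 537.7 -393.4 17
```

```text
23.88 [ 537.7 -392.1   21. ] line 82.0 tilt [ 0.001 -0.    -1.   ] q [ 1.26  1.04 -1.07  1.62  1.    1.11  1.35] gap 39.6 F [-0.1  1.  -1.3]
to go cm [ 0.   -0.13 -0.4 ]
```

Emit:
arm_command(increments=[[3,0,-0.1,-0.35,0],[3,0,-0.1,-0.35,0],[5.5,0,-0.1,-0.35,0],[5.5,0,-0.1,-0.35,0],[5.5,0,-0.1,-0.35,0]])

```text
time_s: 24.5
eef_pos: [0.5374, -0.3931, 0.0172]
orientation: [0.22, 3.134, -0.0]
contact_force: [-0.1, 0.1, -0.8]
finger_gap: 0.0547
gripper_force: 0.0
```

Emit:
arm_command(increments=[[5.5,0,0,3,0],[9,0,0,9,0],[9,0,5,9,-8],[9,-1,10,9,-16],[9,-2,15,9,-24]])

```text
time_s: 25.12
eef_pos: [0.5179, -0.2414, 0.1094]
orientation: [0.873, 3.015, -0.001]
contact_force: [1.2, -0.9, 1.2]
finger_gap: 0.0885
gripper_force: 0.0
```

Emit:
arm_command(increments=[[9,-1,5,0,-8],[9,-3,10,0,-16],[9,-5,15,-1,-18],[9,-6,20,-3,-18],[9,-7.2,22.5,-4,-18]])

```text
time_s: 25.75
eef_pos: [0.4454, -0.0151, 0.0685]
orientation: [1.321, 2.847, 0.001]
contact_force: [-0.0, -0.6, 0.4]
finger_gap: 0.0901
gripper_force: 0.0
```

Emit:
arm_command(increments=[[9,0,0,0,0],[9,0,0,0,0],[9,0,0,0,0]])

```text
time_s: 26.12
eef_pos: [0.4465, -0.0193, 0.0677]
orientation: [1.331, 2.844, 0.0]
contact_force: [0.0, -0.4, 0.5]
finger_gap: 0.0901
gripper_force: 0.0
```

```bash
python3 s.py 445.2 -17.3 13
python3 - <<'E'
from station import camera
import cv2;from h import *
c=camera("top");cv2.imwrite("pics/t2.png",c["frame"][:,:,::-1]);W=cloud(c)
for o in blobs(W,.020,.06):
    if 300<o[1]<720 and -450<o[2]<450:print(o)
E
```

```text
26.12 [446.5 -19.3  67.7] line 39.8 tilt [ 0.001 -0.001 -1.   ] q [ 0.87  0.63 -1.09  2.15  0.79  0.83 -0.02] gap 90.1 F [ 0.  -0.4  0.5]
to go cm [-0.13  0.2  -5.47]
(np.int32(284), 656.3, -9.5, 92.8, 25.9, -11.6, [658.0, -9.0, 34.0], [30.5, 33.6, 36.6])
(np.int32(379), 547.9, 374.5, 55.5, 54.1, 1.2, [546.0, 373.0, 36.0], [26.7, 36.1, 41.1])
(np.int32(178), 554.4, 286.5, 35.9, 35.9, 6.1, [553.0, 285.0, 36.0], [26.0, 36.2, 43.9])
(np.int32(298), 529.9, -390.3, 54.1, 40.5, -8.5, [531.0, -389.0, 33.0], [25.7, 34.4, 38.2])
(np.int32(141), 423.0, 7.0, 39.6, 27.9, 41.2, [424.0, 6.0, 29.0], [23.3, 28.9, 33.9])
(np.int32(1122), 315.0, 434.2, 146.2, 80.0, -5.9, [313.0, 426.0, 38.0], [22.6, 37.7, 50.7])
```

Emit:
arm_command(increments=[[9,-0.1,0.1,-3,0],[9,-0.1,0.1,-5,0],[8,-0.1,0.1,-5.5,0],[5,-0.1,0.1,-5.5,0],[3,-0.1,0.1,-5.5,0]])

```text
time_s: 26.8
eef_pos: [0.445, -0.0171, 0.0127]
orientation: [1.329, 2.846, 0.001]
contact_force: [-0.4, -0.1, 0.5]
finger_gap: 0.0642
gripper_force: 0.0
```

Emit:
arm_command(increments=[[3,0,0,0,0],[3,0,0,0,0],[3,0,0,0,0],[3,0,0,0,0],[3,0,0,0,0]])

```text
time_s: 27.42
eef_pos: [0.4445, -0.0172, 0.0123]
orientation: [1.328, 2.847, -0.001]
contact_force: [-1.5, -0.1, 6.1]
finger_gap: 0.0401
gripper_force: 30.0
```

Emit:
arm_command(increments=[[3,0,0,3,0],[3,0,0,9,0],[3,2,-5,10,8],[3,4,-10,10,16],[3,6,-15,10,24]])

```text
time_s: 28.05
eef_pos: [0.5048, -0.169, 0.1122]
orientation: [0.701, 3.062, -0.001]
contact_force: [1.0, -0.1, -0.5]
finger_gap: 0.0399
gripper_force: 30.0
```

```bash
python3 s.py 546.5 -317.9 17
```

```text
28.05 [ 504.8 -169.   112.2] line 64.2 tilt [ 0. -0. -1.] q [ 1.15  0.76 -1.19  1.93  0.82  1.06  0.71] gap 39.9 F [ 1.  -0.1 -0.5]
to go cm [  4.17 -14.89  -9.52]
```

Emit:
arm_command(increments=[[3,1.4,-5,0,8.8],[3,2.8,-10,0,17.6],[3,4.2,-14.8,0,17.6],[3,4.2,-14.8,-3,17.6],[3,4.2,-14.8,-6,17.6]])

```text
time_s: 28.68
eef_pos: [0.5461, -0.316, 0.0507]
orientation: [-0.234, -3.133, -0.001]
contact_force: [-0.4, 1.5, -0.9]
finger_gap: 0.0397
gripper_force: 30.0
```

Emit:
arm_command(increments=[[3,0,0,0,0],[3,0,0,-1,0],[3,0,0,-2,0],[3,0,0,-2.5,0],[3,0,0,-2.5,0]])

```text
time_s: 29.3
eef_pos: [0.5462, -0.315, 0.0268]
orientation: [-0.231, -3.133, -0.0]
contact_force: [-0.5, 0.3, -1.1]
finger_gap: 0.0399
gripper_force: 30.0
```

```bash
python3 s.py 546.5 -317.9 17
```

```text
29.3 [ 546.2 -315.    26.8] line 81.6 tilt [-0.  0. -1.] q [ 1.2   1.01 -1.09  1.71  1.01  1.09  1.19] gap 39.9 F [-0.5  0.3 -1.1]
to go cm [ 0.03 -0.29 -0.98]
```

Emit:
arm_command(increments=[[3,0,-0.2,-0.5,0],[3,0,-0.2,-1,0],[3,0,-0.2,-1,0],[3,0,-0.2,-1,0]])

```text
time_s: 29.8
eef_pos: [0.5463, -0.3169, 0.017]
orientation: [-0.231, -3.133, -0.0]
contact_force: [0.0, 0.5, -0.9]
finger_gap: 0.0397
gripper_force: 30.0
```

Emit:
arm_command(increments=[[5.5,0,0,0,0],[5.5,0,0,0,0],[5.5,0,0,0,0],[5.5,0,0,4,0],[6,0,0,9,0]])

```text
time_s: 30.42
eef_pos: [0.5455, -0.3167, 0.1069]
orientation: [-0.231, -3.131, -0.002]
contact_force: [1.1, -0.7, 1.1]
finger_gap: 0.0589
gripper_force: 0.0
```

Emit:
arm_command(increments=[[6,-2,5,2,0],[6,-4,10,4,0],[6,-6,15,4,0],[6,-6,20,4,0],[6,-6,20,4,0]])

```text
time_s: 31.05
eef_pos: [0.4861, -0.1129, 0.1479]
orientation: [0.219, 3.133, -0.0]
contact_force: [0.3, -1.5, 0.9]
finger_gap: 0.0599
gripper_force: 0.0
```

```bash
python3 s.py
python3 - <<'E'
from station import camera
import cv2;from h import *
for n in("top","scene"):
    c=camera(n);cv2.imwrite(f"pics/{n}3.png",c["frame"][:,:,::-1]);W=cloud(c);print(n)
    for o in blobs(W,.020,.06):
        if 240<o[1]<720 and -450<o[2]<450:print(o)
E
```

```text
31.05 [ 486.1 -112.9  147.9] line 82.0 tilt [ 0.001 -0.    -1.   ] q [ 1.17  0.72 -1.33  1.98  0.79  1.11  0.92] gap 59.9 F [ 0.3 -1.5  0.9]
top
(np.int32(316), 655.6, -9.5, 95.0, 26.3, -11.1, [654.0, -9.0, 33.0], [29.5, 33.6, 37.0])
(np.int32(387), 547.8, 374.5, 55.1, 54.5, -81.3, [546.0, 373.0, 36.0], [24.5, 36.4, 40.6])
(np.int32(177), 554.6, 286.4, 36.7, 36.0, 89.4, [553.0, 285.0, 36.0], [27.3, 36.3, 45.5])
(np.int32(1133), 314.8, 434.6, 146.0, 79.5, -5.4, [313.0, 426.0, 37.0], [22.1, 37.5, 50.8])
(np.int32(164), 268.7, -404.3, 64.0, 20.9, -12.3, [267.0, -403.0, 24.0], [20.5, 23.5, 27.2])
scene
(np.int32(123), 278.8, -404.6, 77.6, 23.2, -10.8, [279.0, -405.0, 24.0], [20.5, 23.5, 26.9])
(np.int32(854), 314.2, 435.2, 149.4, 78.2, -6.0, [320.0, 428.0, 38.0], [21.8, 38.1, 50.4])
(np.int32(289), 530.9, -390.0, 54.4, 40.7, -6.5, [536.0, -388.0, 33.0], [23.8, 34.6, 38.1])
(np.int32(468), 542.1, -313.6, 85.7, 41.7, -8.4, [549.0, -312.0, 33.0], [23.2, 35.0, 38.3])
(np.int32(209), 555.9, 287.2, 37.4, 36.9, -6.0, [559.0, 286.0, 35.0], [22.8, 35.7, 44.5])
(np.int32(435), 548.9, 375.7, 55.4, 54.9, -83.7, [552.0, 373.0, 35.0], [24.1, 35.7, 39.6])
(np.int32(420), 656.6, -9.0, 95.7, 26.8, -11.6, [660.0, -9.0, 33.0], [25.5, 33.3, 35.7])
```

View pics/top3.png

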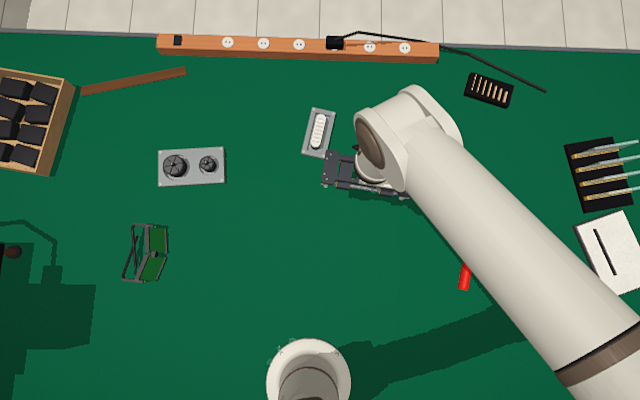

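The top picture shows both caps in the round tray (175,167 and 208,164) and the lamp in its bay (317,131). The arm hides the module tray there, but the scene camera measures both modules flat in their bays, within 4 mm of centre. The goggles and the screwdriver have not moved.

```bash
python3 -c "
from station import ctrl
print(ctrl.hand_in())"
```

```text
the job is handed in; nothing more can be done
None
```

All five parts are released in their own bays, within about 4 mm of centre by the cameras, with the goggles and screwdriver where they lay; handed in at about 31 s, and the hand-in gave no verdict.

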